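# Pots onto their saucers

## Task

Pick out the four fired plant pots on the pottery bench (the vessels without handles) and stand each one upright in the middle of the saucer of its own shape and size, flat inside the rim, the oblong pot lengthwise along its saucer. The fired clay is brittle: set the pots down gently, without dropping or knocking over any. Leave the saucers lying on the bench and the two mugs standing where they are.

Things in the scene. Friction and masses are not known exactly. Their poses are not given: they have to be found in the camera images.
- pot_large_mid (a point): Large round plant pot: an open, straight-sided cylinder, 54 mm across, 55 mm high, wall 5 mm, about 0.13 kg. Bare terracotta, standing upright and loose on the bench. This point is on its axis, half-way up (27.5 mm above its underside); z up.
- pot_small_mid (a point): Small round plant pot: an open, straight-sided cylinder, 36 mm across, 45 mm high, wall 4 mm, about 0.06 kg. Bare terracotta, standing upright and loose on the bench. This point is on its axis, half-way up (22.5 mm above its underside); z up.
- pot_square_mid (a point): Square plant pot: open, straight-sided, 46 x 46 mm (its sides lie along its x and y axes), 50 mm high, wall 5 mm, about 0.12 kg. Bare terracotta, standing upright and loose on the bench. This point is on its axis, half-way up (25 mm above its underside); z up.
- pot_oblong_mid (a point): Oblong plant pot: open, straight-sided, 78 mm long (its x axis) x 42 mm wide (its y axis), 45 mm high, wall 5 mm, about 0.14 kg. Bare terracotta, standing upright and loose on the bench. This point is on its axis, half-way up (22.5 mm above its underside); z up.
- saucer_large_floor (a point): Large round saucer, 92 mm across outside, 82 mm inside its rim. Bare terracotta, loose on the bench, 0.15 kg; rim 12 mm high, floor 5 mm thick. This point is at the centre of the top of its floor, 5 mm above its underside; z up.
- saucer_small_floor (a point): Small round saucer, 64 mm across outside, 54 mm inside its rim. Bare terracotta, loose on the bench, 0.15 kg; rim 12 mm high, floor 5 mm thick. This point is at the centre of the top of its floor, 5 mm above its underside; z up.
- saucer_square_floor (a point): Square saucer, 82 x 82 mm outside, 72 x 72 mm inside its rim (sides along its x and y axes). Bare terracotta, loose on the bench, 0.15 kg; rim 12 mm high, floor 5 mm thick. This point is at the centre of the top of its floor, 5 mm above its underside; z up.
- saucer_oblong_floor (a point): Oblong saucer, 112 mm long (its x axis) x 76 mm wide (its y axis) outside, 102 x 66 mm inside its rim. Bare terracotta, loose on the bench, 0.15 kg; rim 12 mm high, floor 5 mm thick. This point is at the centre of the top of its floor, 5 mm above its underside; z up.
- mug1_mid (a point): Terracotta mug, not part of the job: round, 64 mm across, 70 mm high, with one handle on its +y side reaching up to 68 mm from its axis. This point is on its axis, half-way up.
- mug2_mid (a point): Terracotta mug, not part of the job: round, 64 mm across, 70 mm high, with one handle on its +y side reaching up to 68 mm from its axis. This point is on its axis, half-way up.

How it is judged:
At the end, for the whole second after the job is handed in: Each of the four pots stands upright (within 0.1 rad) on the floor of its own saucer, its axis within 14 mm of the saucer's centre, the oblong pot's length within 15 degrees of the saucer's; the saucers lie flat on the bench; all is released and at rest (horizontal distance between pot_large_mid and saucer_large_floor below 0.014 m and z of pot_large_mid in the frame of saucer_large_floor between 0.0235 and 0.0315 m and angle between each of pot_large_mid, saucer_large_floor, pot_small_mid, saucer_small_floor, pot_square_mid, saucer_square_floor, pot_oblong_mid, saucer_oblong_floor's own z axis and vertical below 0.1 rad and height (world z) of each of saucer_large_floor, saucer_small_floor, saucer_square_floor, saucer_oblong_floor below 0.009 m and linear speed of each of pot_large, pot_small, pot_square, pot_oblong below 0.02 m/s and contact force between the fingers and pot_large below 0.1 N and horizontal distance between pot_small_mid and saucer_small_floor below 0.014 m and z of pot_small_mid in the frame of saucer_small_floor between 0.0185 and 0.0265 m and contact force between the fingers and pot_small below 0.1 N and horizontal distance between pot_square_mid and saucer_square_floor below 0.014 m and z of pot_square_mid in the frame of saucer_square_floor between 0.021 and 0.029 m and contact force between the fingers and pot_square below 0.1 N and horizontal distance between pot_oblong_mid and saucer_oblong_floor below 0.014 m and z of pot_oblong_mid in the frame of saucer_oblong_floor between 0.0185 and 0.0265 m and contact force between the fingers and pot_oblong below 0.1 N and angle between the x axis of pot_oblong_mid and the x axis of saucer_oblong_floor, either way round below 0.26 rad); the robot touches nothing.
It fails at once if a mug is moved more than 25 mm (distance of any of mug1_mid, mug2_mid from where it was at the start of the episode above 0.025 m).
It fails at once if a pot is dropped (falls free by some 18 mm or more: over 0.6 m/s while not held) ((linear speed of pot_large above 0.6 m/s and contact force between the fingers and pot_large below 0.02 N) or (linear speed of pot_small above 0.6 m/s and contact force between the fingers and pot_small below 0.02 N) or (linear speed of pot_square above 0.6 m/s and contact force between the fingers and pot_square below 0.02 N) or (linear speed of pot_oblong above 0.6 m/s and contact force between the fingers and pot_oblong below 0.02 N)).
It fails at once if a pot is knocked over (tilted more than 0.7 rad) (angle between any of pot_large_mid, pot_small_mid, pot_square_mid, pot_oblong_mid's own z axis and vertical above 0.7 rad).
It also fails if it takes over 109 s, if anything falls off the work surface, if the arm or the gripper's body presses on something with over 40 N, if the wrist force passes 120 N, or if a joint passes its speed limit or range.

## Robot

A 7-joint arm with a two-finger parallel gripper is mounted at the origin on the work surface. World frame = base frame: x ahead of the robot, y to its left, z up, the work surface at z = 0. Lengths are in m, angles in rad, forces in N, time in s.
With the tool pointing down it reaches from about 0.4 to 0.875 m from the base axis. Payload 19.3 kg.
Tool frame: the origin (TCP) lies at the very end of the fingers, on their centre line; the grasp point (between the pads) lies 19 mm behind it; z points along the fingers, y is the line along which they close (so a half turn about z gives the same grasp; the last joint's range is limited). The gripper opens to 85 mm and grips with 20 to 120 N. Pads are 22 mm wide; open, the fingers measure 114 mm over their backs; the gripper's body (76 mm by 85 mm) begins 54 mm behind the grasp point. The pads swing forward as they close: fully open they stand 13 mm farther back than shut.
Start: joints at [-1.197, 0.521, -0.036, 1.599, 0.021, 1.021, -0.113], TCP at [0.268, 0.564, 0.195] pointing down, gripper open.
Joint ranges: [-2.91, 2.91], [-0.3, 2.13], [-1.5, 1.42], [0.17, 2.43], [-1.26, 4.41], [0.16, 1.93], [-2.52, 2.52]. Speed limits (rad/s): [1.89, 1.89, 2.39, 2.39, 3.01, 3.01, 3.01].

## Interface

Orientations are given as a unit quaternion [x, y, z, w].
In Python, from rig import read_state, imaging, job, nets gives the robot as it stands.
- The arm moves only by the tool move_arm, never from a script. Its argument "targets" is a list of rows, each a list of 3 entries, a list of its own where there are three numbers: the turn, a rotation vector about the tool's x, y, z in degrees, then the shift along the tool's x, y, z in cm, then the opening, from -1 (shut) to 1 (fully open). In form: [[[wx, wy, wz], [dx, dy, dz], jaw], ...]. A call has 1 to 12 rows; each row shifts and turns the commanded pose from where the row before left it, along the tool's axes as they then stand; what a row does not reach is not made up. A row lasts 1/8 s, in which the tool goes at most 62.5 mm and 10.7 degrees, less where a joint would pass 70% of its speed; a pose out of reach is approached as far as the arm can. A call is refused whole if a number of a shift passes 6.25 or a number of a turn 10.7, either way. A call with a gripper value outside its range is refused whole. The fingers move at their own pace and stop on an object; "squeeze" is the grip in N (left out, the last holds). Time passes only in rows, so rows that do not move let the fingers close. It gives the time, the measured TCP pose, the force, the opening and the grip force at its end, in the units of the state.
- read_state(): the state, without advancing time (a new reading comes with each control period).
- imaging.get_image(name): name is "side" or "top" or "wrist"; returns a dict with "color" (400x640x3 uint8, red, green, blue), "range_z" (400x640 float32, m along the optical axis (not along the pixel's ray), 0 where there is no reading), "fx", "fy", "cx", "cy" (pixels), "k1" (the pictures are not rectified: a ray, as slopes to the right and down, at radius r is drawn at 1 + k1 r^2 times it, then the intrinsics apply), "rvec" (rotation vector, rad) and "tvec" (3), from world to camera coordinates, as OpenCV has them. Camera axes: x right, y down, z forward; pixel columns grow to the right and rows downward; lengths in m; the calibration is good to about 2 mm. A picture is of the moment at which its call begins.
- job.close_job(): hands the job in; it is judged then, once.
Trained networks look in the newest picture that a camera, given by its name, has taken for a name from the list of things; names that differ only in an ending like _2 or _b are one class to them, and where a whole thing is asked for, a point or a joint stands for the part that bears it (a point fixed in the world has none). Each returns a list of dicts, best first, with "confidence" (0 to 1); they miss things now and then, are a little off and sometimes report something else, mostly with a low value. They report only what shows in the picture. A call takes as long as a camera call.
- nets.trace(camera, target): "mask" (400x640 bool, what is visible of it) and "extent" ([left, top, right, bottom] in pixels, round what is visible of it).
- nets.pinpoint(camera, target): "at" ([column, row] in pixels: a listed point, or the origin of a listed thing).
The state is a dict: "time": time; "qpos": joint angles; "qvel": joint speeds; "joint_efforts": joint torques, N m; "eef_pos": TCP position; "tool_rot": TCP orientation; "force": force on the tool from outside, world axes, zero at the start; "moment": the same for the moment, N m; "finger_gap": opening from 0.0 (shut) to 1.0 (fully open); "finger_force": force on a finger pad.
Only numpy, scipy, OpenCV 4.12 (cv2) and the standard library are available. Lean on these libraries where they do the work, as an engineer would, in place of code of your own. Each camera call takes 0.05 s, during which the arm holds its last target. There are 200 camera calls.

## Working session

There is one attempt and no reset: what is moved stays moved. The work goes in short steps, Python scripts to look and compute and a tool call to move; the robot and the scene stay as the last step left them, time stands still between calls to the robot, and variables do not carry over. Pictures are saved under pics/ and viewed, at most 14 in all, crops included, and the job is handed in when it is done.

Besides the shell and the picture viewer there is one more tool, called after "Call:" as name(argument=value, ...) on one line, values as JSON. move_arm: Moves the arm, as the interface text tells. Its arguments: {"type":"object","properties":{"targets":{"type":"array"},"squeeze":{"type":"number"}},"required":["targets"]}

```bash
mkdir -p pics; ls
cat > h.py <<'E'
import numpy as np, cv2
from rig import read_state, imaging, job, nets
def cloud(im):
    H,W=im["range_z"].shape
    u,v=np.meshgrid(np.arange(W),np.arange(H))
    d=np.stack([(u-im["cx"])/im["fx"],(v-im["cy"])/im["fy"]],-1)
    p=d.copy()
    for _ in range(10): p=d/(1+im["k1"]*(p**2).sum(-1,keepdims=True))
    z=im["range_z"][...,None]
    c=np.concatenate([p*z,z],-1)
    R=cv2.Rodrigues(np.array(im["rvec"],float))[0]
    w=(c-np.array(im["tvec"]).reshape(3))@R
    w[im["range_z"]<=0]=np.nan
    return w
E
python3 - <<'E'
from h import *
for n in("top","side"):
    im=imaging.get_image(n); cv2.imwrite(f"pics/{n}0.png",im["color"][...,::-1])
    R=cv2.Rodrigues(np.array(im["rvec"],float))[0]
    print(n,im["fx"],im["k1"],-R.T@np.array(im["tvec"]).reshape(3),R[2])
    np.savez(f"{n}0.npz",w=cloud(im))
s=read_state();print(s["time"],s["eef_pos"],s["tool_rot"],s["finger_gap"],s["force"])
im=imaging.get_image("top");w=cloud(im)
for n in "pot_large pot_small pot_square pot_oblong saucer_large saucer_small saucer_square saucer_oblong mug1".split():
    suf="_floor" if "sau" in n else "_mid"
    for r in nets.trace("top",n+suf)[:3]:
        m=r["mask"];p=w[m];p=p[~np.isnan(p[:,0])]
        if len(p)<10: continue
        zt=np.percentile(p[:,2],95); q=p[p[:,2]>zt-.006]
        (c,sz,a)=cv2.minAreaRect((q[:,:2]*1000).astype(np.float32))
        print(n,round(r["confidence"],2),[int(x) for x in r["extent"]],"ztop %.3f"%zt,np.round(c,0),np.round(sz,0),round(a))
E
```

```text
pics
top 392.44185180356067 -0.040643186568679074 [ 0.39444003 -0.01400775  1.12122753] [ 0.11088891 -0.00490987 -0.99382068]
side 399.50951266485424 0.009734193406403384 [ 0.01147448 -0.66551835  0.75880637] [ 0.48025868  0.60092374 -0.63893839]
0.1 [0.26828695 0.56414323 0.19430575] [ 2.20103093e-01  9.75476495e-01 -4.81401357e-04 -6.31223098e-05] 1.00195350555195 [-0.75096421  0.92274307  0.38856426]
pot_large 0.57 [350, 216, 367, 235] ztop 0.057 [ 449. -115.] [52. 49.] 1
pot_small 0.67 [155, 197, 170, 214] ztop 0.047 [498. 431.] [34. 31.] 89
pot_square 0.82 [266, 202, 290, 223] ztop 0.053 [484. 112.] [46. 45.] 65
pot_oblong 0.65 [449, 191, 481, 217] ztop 0.047 [ 526. -415.] [43. 80.] 33
saucer_large 0.86 [203, 156, 240, 187] ztop 0.014 [607. 276.] [90. 90.] 41
saucer_large 0.48 [269, 145, 292, 166] ztop 0.013 [658. 104.] [63. 61.] 61
saucer_large 0.45 [349, 220, 368, 235] ztop 0.057 [ 448. -115.] [49. 49.] 1
saucer_small 0.58 [269, 143, 292, 167] ztop 0.013 [659. 102.] [62. 61.] 41
saucer_square 0.55 [388, 153, 430, 195] ztop 0.014 [ 616. -265.] [82. 85.] 29
saucer_oblong 0.96 [329, 144, 368, 185] ztop 0.014 [637. -89.] [112.  76.] 77
mug1 0.91 [196, 216, 223, 254] ztop 0.071 [404. 296.] [61. 59.] 54
```

Run:
```python
import cv2
t=cv2.imread("pics/top0.png")
cv2.imwrite("pics/top0b.png",cv2.resize(t[120:280,120:520],None,fx=2,fy=2,interpolation=cv2.INTER_CUBIC))
import numpy as np
w=np.load("top0.npz")["w"]
# all tall blobs
m=((w[...,2]>.03)&(w[...,2]<.09)&(w[...,0]>.3)).astype(np.uint8)
n,l,st,c=cv2.connectedComponentsWithStats(m)
for i in range(1,n):
    if st[i,4]>40:
        p=w[l==i]; zt=np.percentile(p[:,2],95); q=p[p[:,2]>zt-.006]
        r=cv2.minAreaRect((q[:,:2]*1000).astype(np.float32))
        print(st[i],"z %.3f"%zt,np.round(r[0]),np.round(r[1]),round(r[2]))
```

```text
[238  15  29  28 472] z 0.062 [1019.  200.] [81. 83.] 79
[279  15  29  29 490] z 0.061 [1019.   80.] [85. 81.] 2
[320  16  30  29 503] z 0.062 [1019.  -41.] [82. 85.] 76
[362  18  29  28 472] z 0.062 [1019. -160.] [80. 82.] 51
[ 48  34 100  53 974] z 0.045 [927. 658.] [ 35. 200.] 29
[ 422   61   44   48 1360] z 0.063 [ 868. -358.] [112.  88.] 23
[162  76  26  26 276] z 0.087 [823. 402.] [25. 66.] 47
[580 101  22  27 203] z 0.034 [ 799. -797.] [80. 53.] 14
[ 608  133   32   79 1756] z 0.088 [ 626. -867.] [ 57. 196.] 86
[  0 148   6  23 100] z 0.051 [627. 906.] [35.  7.] 7
[449 189  33  27 214] z 0.048 [ 527. -416.] [42. 81.] 33
[155 199  15  14  98] z 0.048 [499. 431.] [35. 33.] 89
[265 202  23  23 139] z 0.053 [484. 112.] [47. 45.] 65
[194 218  27  35 316] z 0.071 [403. 295.] [59. 60.] 2
[348 218  20  20 129] z 0.058 [ 449. -115.] [52. 49.] 1
[408 239  36  23 286] z 0.072 [ 392. -287.] [59. 63.] 1
```

View pics/top0b.png

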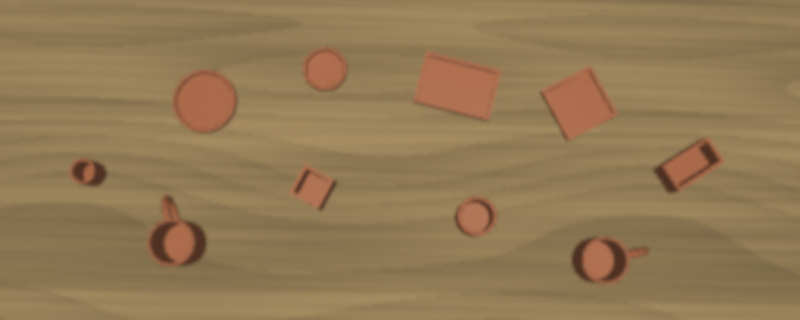

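View pics/side0.png

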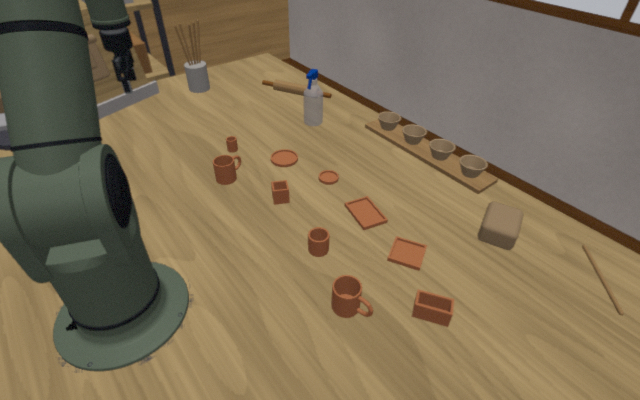

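The top picture shows the pots at crop pixels: small (88,172), square (315,188), large (475,216) and oblong (688,165). The saucers are at large (206,101), small (325,70), oblong (457,87) and square (578,103). The networks' detections agree with this. I'll start with the small pot.

```bash
cat >> h.py <<'E'
from scipy.spatial.transform import Rotation as Ro
def go(x,y,z,head=None):
    s=read_state();R=Ro.from_quat(s["tool_rot"]).as_matrix();p=np.array(s["eef_pos"])
    h=np.degrees(np.arctan2(R[1,1],R[0,1])); t=0
    if head is not None:
        t=-((head-h+90)%180-90)
    R2=R@Ro.from_rotvec([0,0,t],degrees=True).as_matrix()
    print("t %.2f"%s["time"],"tcp",np.round(p,4),"head %.1f"%h,"tilt %.2f"%np.degrees(np.arccos(-R[2,2])),"gap %.2f"%s["finger_gap"],"| turn wz %.1f"%t,"shift cm",np.round(R2.T@(np.array([x,y,z])-p)*100,2))
def near(cam,names,tag=None):
    im=imaging.get_image(cam);w=cloud(im)
    if tag: cv2.imwrite(f"pics/{tag}.png",im["color"][...,::-1])
    for n in names:
        for r in nets.trace(cam,n+("_floor" if "sau" in n else "_mid"))[:2]:
            p=w[r["mask"]];p=p[~np.isnan(p[:,0])]
            if len(p)<20: continue
            zt=np.percentile(p[:,2],95);q=p[p[:,2]>zt-.006]
            a=cv2.minAreaRect((q[:,:2]*1000).astype(np.float32))
            print(n,round(r["confidence"],2),"z %.3f"%zt,np.round(a[0],1),np.round(a[1],1),round(a[2],1))
E
python3 -c "
from h import *
go(.498,.431,.15)"
```

```text
t 0.60 tcp [0.2684 0.5644 0.1948] head 64.6 tilt 0.00 gap 1.00 | turn wz 0.0 shift cm [-26.47  -2.19   4.48]
```

Call:
move_arm(targets=[[[0, 0, 0], [-4.4, -0.37, 0.75], 1], [[0, 0, 0], [-4.4, -0.37, 0.75], 1], [[0, 0, 0], [-4.4, -0.37, 0.75], 1], [[0, 0, 0], [-4.4, -0.37, 0.75], 1], [[0, 0, 0], [-4.4, -0.37, 0.75], 1], [[0, 0, 0], [-4.4, -0.37, 0.75], 1], [[0, 0, 0], [0, 0, 0], 1], [[0, 0, 0], [0, 0, 0], 1]], squeeze=30)

```text
time: 1.6
eef_pos: [0.4968, 0.4314, 0.1497]
tool_rot: [0.22, 0.975, 0.0, -0.0]
force: [-0.5, 0.6, 1.0]
finger_gap: 1.0
finger_force: 0.0
```

```bash
python3 -c "
from h import *
near('wrist',['pot_small'],'w1')
near('top',['pot_small'])
go(.498,.431,.014)"
```

```text
pot_small 0.73 z 0.046 [499.7 431.7] [34.3 35.1] 63.8
pot_small 0.54 z 0.047 [495.9 403. ] [89.7 33.9] 84.0
pot_small 0.46 z 0.014 [ 616.4 -265.2] [81.8 84.6] 29.6
t 1.80 tcp [0.4965 0.4319 0.15  ] head 64.7 tilt 0.03 gap 1.00 | turn wz 0.0 shift cm [-0.18 -0.02 13.6 ]
```

View pics/w1.png

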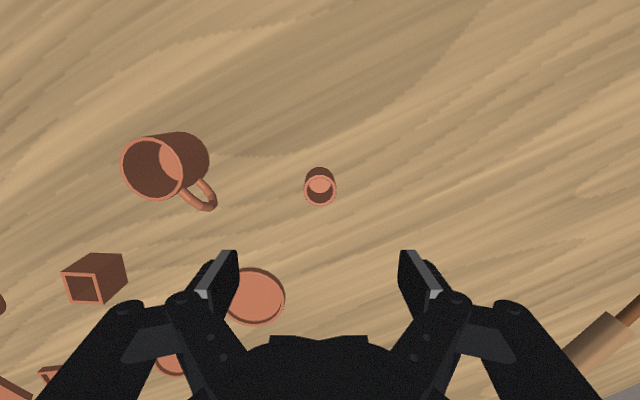

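The wrist view shows the small pot at (320,187), midway between the fingers, and its measured position agrees with the top view. I'll descend and grip.

Call:
move_arm(targets=[[[0, 0, 0], [-0.28, 0.1, 3.4], 1], [[0, 0, 0], [0, 0, 3.4], 1], [[0, 0, 0], [0, 0, 3.4], 1], [[0, 0, 0], [0, 0, 2.4], 1], [[0, 0, 0], [0, 0, 1.0], 1], [[0, 0, 0], [0, 0, 0], 1], [[0, 0, 0], [0, 0, 0], 0.3], [[0, 0, 0], [0, 0, 0], -0.3], [[0, 0, 0], [0, 0, 0], -1], [[0, 0, 0], [0, 0, 0], -1], [[0, 0, 0], [0, 0, 0], -1], [[0, 0, 0], [0, 0, 0], -1]], squeeze=30)

```text
time: 3.3
eef_pos: [0.5002, 0.4307, 0.0138]
tool_rot: [0.22, 0.975, -0.0, -0.0]
force: [-0.2, -0.8, 0.4]
finger_gap: 0.003
finger_force: 0.0
```

```bash
python3 -c "
from h import *
go(.659,.103,.13)"
```

```text
t 3.30 tcp [0.5002 0.4307 0.0138] head 64.6 tilt 0.00 gap 0.00 | turn wz 0.0 shift cm [-28.41 -22.78 -11.62]
```

```bash
python3 -c "
from h import *
near('wrist',['pot_small'],'w2')
near('side',['pot_small'],'s2')
im=cv2.imread('pics/s2.png')[90:210,180:330];a=cv2.resize(im,None,fx=3,fy=3)
b=cv2.imread('pics/w2.png');b=cv2.resize(b,(576,360));cv2.imwrite('pics/c2.png',cv2.resize(np.hstack([a,b]),(800,281)))
"
```

```text
pot_small 0.59 z 0.046 [493.1 434.7] [35.3 21.7] 61.2
pot_small 0.64 z 0.012 [608.7 275. ] [95.6 86.6] 56.7
pot_small 0.56 z 0.043 [496.5 425.3] [29.2 27.7] 68.7
```

View pics/c2.png

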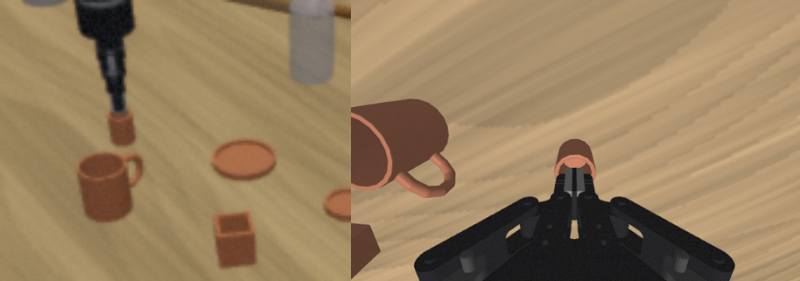

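The wrist view shows the shut fingers at about (575,180) in front of the pot's near half. The side view shows the tips at the pot's mouth. I'll zoom in and check the heights.

```bash
python3 -c "
from h import *
im=imaging.get_image('wrist');w=cloud(im);c=im['color'].astype(int)
b=im['color'][180:300,260:460,::-1];cv2.imwrite('pics/w3.png',cv2.resize(b,None,fx=4,fy=4,interpolation=cv2.INTER_CUBIC))
for v in range(195,275,5): print(v,[(u,*np.round(w[v,u]*1000)) for u in (345,358,371)])
"
```

```text
195 [(345, np.float64(491.0), np.float64(456.0), np.float64(0.0)), (358, np.float64(494.0), np.float64(465.0), np.float64(1.0)), (371, np.float64(499.0), np.float64(473.0), np.float64(1.0))]
200 [(345, np.float64(494.0), np.float64(455.0), np.float64(1.0)), (358, np.float64(498.0), np.float64(463.0), np.float64(0.0)), (371, np.float64(503.0), np.float64(472.0), np.float64(-0.0))]
205 [(345, np.float64(498.0), np.float64(453.0), np.float64(1.0)), (358, np.float64(502.0), np.float64(462.0), np.float64(-0.0)), (371, np.float64(506.0), np.float64(471.0), np.float64(0.0))]
210 [(345, np.float64(501.0), np.float64(452.0), np.float64(1.0)), (358, np.float64(505.0), np.float64(460.0), np.float64(1.0)), (371, np.float64(509.0), np.float64(469.0), np.float64(1.0))]
215 [(345, np.float64(505.0), np.float64(450.0), np.float64(-1.0)), (358, np.float64(509.0), np.float64(459.0), np.float64(1.0)), (371, np.float64(513.0), np.float64(468.0), np.float64(1.0))]
220 [(345, np.float64(508.0), np.float64(448.0), np.float64(1.0)), (358, np.float64(512.0), np.float64(457.0), np.float64(2.0)), (371, np.floa
[... 1268 characters left out ...]
 (358, np.float64(540.0), np.float64(446.0), np.float64(0.0)), (371, np.float64(545.0), np.float64(455.0), np.float64(0.0))]
260 [(345, np.float64(499.0), np.float64(445.0), np.float64(72.0)), (358, np.float64(544.0), np.float64(444.0), np.float64(1.0)), (371, np.float64(548.0), np.float64(453.0), np.float64(1.0))]
265 [(345, np.float64(499.0), np.float64(445.0), np.float64(76.0)), (358, np.float64(549.0), np.float64(442.0), np.float64(0.0)), (371, np.float64(552.0), np.float64(452.0), np.float64(2.0))]
270 [(345, np.float64(499.0), np.float64(444.0), np.float64(81.0)), (358, np.float64(552.0), np.float64(440.0), np.float64(1.0)), (371, np.float64(557.0), np.float64(450.0), np.float64(1.0))]
```

View pics/w3.png

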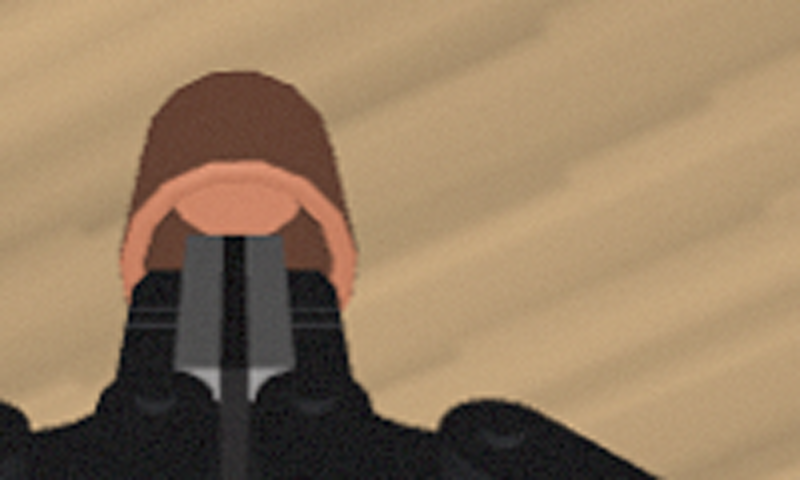

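```bash
python3 -c "
from h import *
im=imaging.get_image('wrist');w=cloud(im)
for v in (236,240,244,248,252,256,260,264,268): print(v,*[(u,*(w[v,u]*1000).round().tolist()) for u in (298,311,318,328,340)])
print({k:np.round(x,3).tolist() for k,x in read_state().items()})
"
```

```text
236 (298, 488.0, 423.0, 45.0) (311, 507.0, 421.0, 7.0) (318, 509.0, 426.0, 7.0) (328, 512.0, 432.0, 7.0) (340, 498.0, 445.0, 45.0)
240 (298, 495.0, 418.0, 34.0) (311, 488.0, 431.0, 57.0) (318, 490.0, 435.0, 57.0) (328, 492.0, 440.0, 56.0) (340, 508.0, 442.0, 29.0)
244 (298, 496.0, 418.0, 36.0) (311, 488.0, 431.0, 62.0) (318, nan, nan, nan) (328, 492.0, 439.0, 61.0) (340, 509.0, 441.0, 32.0)
248 (298, 489.0, 423.0, 59.0) (311, 488.0, 432.0, 66.0) (318, 490.0, 435.0, 66.0) (328, 492.0, 439.0, 66.0) (340, 499.0, 444.0, 58.0)
252 (298, 489.0, 424.0, 64.0) (311, 489.0, 431.0, 70.0) (318, 490.0, 435.0, 70.0) (328, 492.0, 439.0, 70.0) (340, 499.0, 443.0, 63.0)
256 (298, 489.0, 424.0, 67.0) (311, 488.0, 432.0, 75.0) (318, 489.0, 435.0, 76.0) (328, 492.0, 439.0, 75.0) (340, 498.0, 443.0, 68.0)
260 (298, 489.0, 424.0, 72.0) (311, 489.0, 432.0, 78.0) (318, 490.0, 435.0, 78.0) (328, 492.0, 439.0, 78.0) (340, 499.0, 443.0, 70.0)
264 (298, 490.0, 424.0, 75.0) (311, 488.0, 432.0, 83.0) (318, 490.0, 435.0, 82.0) (328, 492.0, 439.0, 81.0) (340, 498.0, 443.0, 76.0)
268 (298, 489.0, 424.0, 79.0) (311, 489.0, 432.0, 85.0) (318, 490.0, 435.0, 85.0) (328, 492.0, 439.0, 86.0) (340, 498.0, 442.0, 79.0)
{'time': 3.6, 'qpos': [-0.793, 0.793, -0.013, 1.62, 0.013, 0.729, 0.316], 'qvel': [-0.0, -0.0, 0.001, -0.001, -0.001, 0.001, -0.0], 'joint_efforts': [0.001, -108.337, 3.564, -28.936, 0.014, 0.002, -0.0], 'eef_pos': [0.5, 0.431, 0.014], 'tool_rot': [0.22, 0.975, 0.0, 0.0], 'force': [-0.956, -0.494, 0.021], 'moment': [-0.008, 0.028, -0.041], 'finger_force': 0.0, 'finger_gap': -0.005}
```

The depth image puts the shut fingertips at z≈0.055, while the reported TCP is 0.014. So the real tips lie about 41 mm behind the reported TCP, and the fingers closed above the pot. From here I'll allow for that 41 mm. Next I'll open, go down 38 mm and grip.

Call:
move_arm(targets=[[[0, 0, 0], [0, 0, 0], 1], [[0, 0, 0], [0, 0, 0], 1], [[0, 0, 0], [0, 0, 0], 1], [[0, 0, 0], [0, 0, 0], 1], [[0, 0, 0], [0, 0, 0], 1], [[0, 0, 0], [0, 0, 0], 1], [[0, 0, 0], [0, 0, 1.0], 1], [[0, 0, 0], [0, 0, 1.0], 1], [[0, 0, 0], [0, 0, 1.0], 1], [[0, 0, 0], [0, 0, 0], 1]])

```text
time: 4.85
eef_pos: [0.4997, 0.4302, -0.0174]
tool_rot: [0.22, 0.975, -0.001, -0.0]
force: [-0.2, 0.8, 1.5]
finger_gap: 0.999
finger_force: 0.0
```

```bash
cat >> h.py <<'E'
def tip():
    im=imaging.get_image('wrist');w=cloud(im);s=read_state()
    R=Ro.from_quat(s["tool_rot"]).as_matrix();p=np.array(s["eef_pos"])
    t=(w-p)@R   # tool frame
    m=(np.abs(t[...,0])<.02)&(np.abs(t[...,1])<.08)&(t[...,2]>-.08)&(t[...,2]<.03)
    k=m&(im["color"].astype(int).max(-1)<130)&(np.ptp(im["color"].astype(int),axis=-1)<20)
    for sg in(-1,1):
        q=t[k&(sg*t[...,1]>0)]*1000
        if len(q): print("finger side",sg,"tool z max %.0f"%np.percentile(q[:,2],99),"y inner %.0f outer %.0f"%(np.abs(q[:,1]).min(),np.abs(q[:,1]).max()))
E
python3 -c "
from h import *
tip(); near('wrist',['pot_small']); go(.5,.432,-.024)"
```

```text
finger side -1 tool z max -51 y inner 43 outer 58
finger side 1 tool z max -51 y inner 41 outer 55
pot_small 0.75 z 0.046 [498.9 431.3] [35.1 35.1] 12.1
t 5.00 tcp [ 0.5004  0.4308 -0.016 ] head 64.6 tilt 0.01 gap 1.00 | turn wz 0.0 shift cm [0.08 0.09 0.8 ]
```

Call:
move_arm(targets=[[[0, 0, 0], [0.05, 0.05, 0.9], 1], [[0, 0, 0], [0, 0, 0], 0.3], [[0, 0, 0], [0, 0, 0], -1], [[0, 0, 0], [0, 0, 0], -1], [[0, 0, 0], [0, 0, 0], -1], [[0, 0, 0], [0, 0, 0], -1], [[0, 0, 0], [0, 0, 0], -1]], squeeze=30)

```text
time: 5.88
eef_pos: [0.5001, 0.4315, -0.0249]
tool_rot: [0.22, 0.975, 0.0, 0.0]
force: [-0.7, 0.1, 5.7]
finger_gap: 0.408
finger_force: 30.3
```

```bash
python3 -c "
from h import *
go(.659,.103,.08)"
```

```text
t 5.88 tcp [ 0.5001  0.4315 -0.0249] head 64.6 tilt 0.02 gap 0.41 | turn wz 0.0 shift cm [-28.46 -22.84 -10.49]
```

Call:
move_arm(targets=[[[0, 0, 0], [0, 0, -2], -1], [[0, 0, 0], [0, 0, -4], -1], [[0, 0, 0], [-3.5, -2.8, 0], -1], [[0, 0, 0], [-3.5, -2.8, 0], -1], [[0, 0, 0], [-3.5, -2.8, 0], -1], [[0, 0, 0], [-3.5, -2.8, 0], -1], [[0, 0, 0], [-3.5, -2.8, 0], -1], [[0, 0, 0], [-3.5, -2.8, 0], -1], [[0, 0, 0], [-3.5, -2.8, 0], -1], [[0, 0, 0], [-3.5, -2.8, 0], -1], [[0, 0, 0], [0, 0, 0], -1], [[0, 0, 0], [0, 0, 0], -1]])

```text
time: 7.38
eef_pos: [0.6566, 0.1094, 0.0355]
tool_rot: [0.22, 0.975, 0.0, 0.0]
force: [0.3, 0.8, -0.2]
finger_gap: 0.412
finger_force: 30.1
```

```bash
python3 -c "
from h import *
near('wrist',['pot_small','saucer_small'],'w4')
near('side',['pot_small'])
go(.659,.1025,-.02)"
```

```text
pot_small 0.75 z 0.107 [655.4 109.1] [34.9 35.8] 64.4
pot_small 0.16 z 0.012 [658.1 102.2] [63.6 62. ] 60.5
t 7.62 tcp [0.6564 0.1099 0.035 ] head 64.6 tilt 0.01 gap 0.41 | turn wz 0.0 shift cm [-0.55 -0.56  5.5 ]
```

View pics/w4.png

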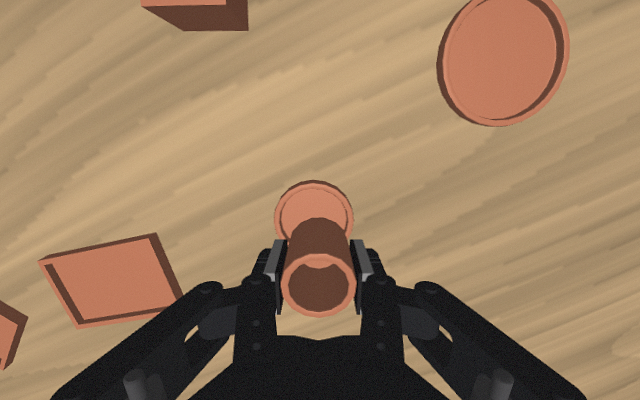

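The pot is held upright with its mouth at (318,285). The small saucer lies below it around (313,215). I'll correct by about 7 mm and lower.

Call:
move_arm(targets=[[[0, 0, 0], [-0.57, -0.48, 0], -1], [[0, 0, 0], [0, 0, 2.5], -1], [[0, 0, 0], [0, 0, 2], -1], [[0, 0, 0], [0, 0, 0.8], -1], [[0, 0, 0], [0, 0, 0.3], -1], [[0, 0, 0], [0, 0, 0], -1], [[0, 0, 0], [0, 0, 0], -1]])

```text
time: 8.5
eef_pos: [0.6597, 0.102, -0.0203]
tool_rot: [0.22, 0.975, -0.0, -0.0]
force: [-6.4, -1.6, 11.6]
finger_gap: 0.415
finger_force: 29.2
```

```bash
python3 -c "
from h import *
near('wrist',['pot_small'])
go(.659,.1025,-.02)"
```

```text
pot_small 0.82 z 0.051 [658.1 101.9] [34.7 35.3] 25.9
t 8.60 tcp [ 0.6598  0.102  -0.0203] head 64.6 tilt 0.01 gap 0.41 | turn wz 0.0 shift cm [ 0.09  0.02 -0.03]
```

Contact is made, with the pot top at z=0.051, as it should be on the saucer floor. I'll release, lift and move to the square pot.

Call:
move_arm(targets=[[[0, 0, 0], [0, 0, 0], -0.1], [[0, 0, 0], [0, 0, 0], 0.1], [[0, 0, 0], [0, 0, 0], 1], [[0, 0, 0], [0, 0, 0], 1], [[0, 0, 0], [0, 0, 0], 1], [[0, 0, 0], [0, 0, -3], 1], [[0, 0, 0], [0, 0, -4], 1], [[0, 0, 0], [0, 0, -3], 1], [[0, 0, 0], [0, 0, 0], 1]])

```text
time: 9.72
eef_pos: [0.6612, 0.1023, 0.0813]
tool_rot: [0.22, 0.975, 0.001, 0.002]
force: [-1.0, -0.7, -0.8]
finger_gap: 0.999
finger_force: 0.0
```

```bash
python3 -c "
from h import *
near('wrist',['pot_small'])
near('top',['pot_square'])
go(.484,.112,.08,65)"
```

```text
pot_small 0.58 z 0.051 [659.  101.7] [34.2 35.8] 63.3
t 9.93 tcp [0.6592 0.102  0.0778] head 64.6 tilt 0.08 gap 1.00 | turn wz -0.4 shift cm [16.3  -6.5  -0.19]
```

Call:
move_arm(targets=[[[0, 0, 0], [4.1, -1.63, 0], 1], [[0, 0, 0], [4.1, -1.63, 0], 1], [[0, 0, 0], [4.1, -1.63, 0], 1], [[0, 0, 0], [4.0, -1.63, 0], 1], [[0, 0, 0], [0, 0, 0], 1], [[0, 0, 0], [0, 0, 0], 1]])

```text
time: 10.68
eef_pos: [0.485, 0.1133, 0.0786]
tool_rot: [0.22, 0.975, -0.0, 0.0]
force: [-0.2, -0.2, -0.6]
finger_gap: 1.0
finger_force: 0.0
```

```bash
python3 -c "
from h import *
near('wrist',['pot_square'])
go(.484,.112,-.022,65)"
```

```text
pot_square 0.81 z 0.051 [485.2 111.9] [46.2 46.8] 63.5
t 10.78 tcp [0.4852 0.1131 0.0785] head 64.5 tilt 0.00 gap 1.00 | turn wz -0.5 shift cm [ 0.06 -0.15 10.05]
```

Call:
move_arm(targets=[[[0, 0, 1], [0, -0.12, 2], 1], [[0, 0, 0], [0, 0, 3], 1], [[0, 0, 0], [0, 0, 3], 1], [[0, 0, 0], [0, 0, 2], 1], [[0, 0, 0], [0, 0, 0], 1], [[0, 0, 0], [0, 0, 0], 0.5], [[0, 0, 0], [0, 0, 0], -1], [[0, 0, 0], [0, 0, 0], -1], [[0, 0, 0], [0, 0, 0], -1], [[0, 0, 0], [0, 0, 0], -1], [[0, 0, 0], [0, 0, 0], -1]], squeeze=35)

```text
time: 12.15
eef_pos: [0.4847, 0.1122, -0.0203]
tool_rot: [0.229, 0.974, 0.0, 0.001]
force: [-0.6, 0.2, 7.4]
finger_gap: 0.534
finger_force: 35.7
```

```bash
python3 -c "
from h import *
go(.616,-.265,.055,29.4)"
```

```text
t 12.15 tcp [ 0.4847  0.1122 -0.0203] head 63.6 tilt 0.08 gap 0.53 | turn wz 34.2 shift cm [-39.31  -7.06  -7.53]
```

Call:
move_arm(targets=[[[0, 0, 0], [0, 0, -2], -1], [[0, 0, 8.5], [0, 0, -3], -1], [[0, 0, 8.5], [0, 0, -2.5], -1], [[0, 0, 8.5], [0, 0, 0], -1], [[0, 0, 8.7], [0, 0, 0], -1], [[0, 0, 0], [0, 0, 0], -1]])

```text
time: 12.9
eef_pos: [0.4841, 0.1123, 0.0543]
tool_rot: [0.504, 0.864, 0.0, 0.0]
force: [-0.1, -0.3, -1.3]
finger_gap: 0.534
finger_force: 36.8
```

```bash
python3 -c "
from h import *
go(.616,-.265,.055,29.4)"
```

```text
t 12.90 tcp [0.4841 0.1123 0.0543] head 29.4 tilt 0.04 gap 0.53 | turn wz 0.0 shift cm [-39.35  -7.03  -0.07]
```

Call:
move_arm(targets=[[[0, 0, 0], [-3, -0.5, 0], -1], [[0, 0, 0], [-4.5, -0.8, 0], -1], [[0, 0, 0], [-4.5, -0.8, 0], -1], [[0, 0, 0], [-4.5, -0.8, 0], -1], [[0, 0, 0], [-4.5, -0.8, 0], -1], [[0, 0, 0], [-4.5, -0.8, 0], -1], [[0, 0, 0], [-4.5, -0.8, 0], -1], [[0, 0, 0], [-4.5, -0.8, 0], -1], [[0, 0, 0], [-3.5, -0.7, 0], -1], [[0, 0, 0], [-1.35, -0.5, 0], -1], [[0, 0, 0], [0, 0, 0], -1], [[0, 0, 0], [0, 0, 0], -1]])

```text
time: 14.4
eef_pos: [0.6134, -0.265, 0.0538]
tool_rot: [0.504, 0.864, 0.0, -0.0]
force: [0.4, -0.2, -1.4]
finger_gap: 0.53
finger_force: 36.8
```

```bash
python3 -c "
from h import *
near('wrist',['pot_square','saucer_square'])
near('top',['saucer_square'])
go(.616,-.265,-.02)"
```

```text
pot_square 0.7 z 0.125 [ 613.1 -266.3] [46.1 47.6] 29.3
saucer_square 0.88 z 0.013 [ 613.3 -257.1] [82.2 63.9] 28.8
saucer_square 0.63 z 0.015 [ 608.9 -252.4] [81.7 54.3] 29.6
saucer_square 0.26 z 0.013 [607.9 275.7] [91.4 87.4] 48.5
t 14.65 tcp [ 0.6135 -0.2659  0.0539] head 29.4 tilt 0.01 gap 0.53 | turn wz 0.0 shift cm [-0.05  0.26  7.39]
```

Call:
move_arm(targets=[[[0, 0, 0], [-0.05, 0.36, 1], -1], [[0, 0, 0], [0, 0, 2.5], -1], [[0, 0, 0], [0, 0, 2], -1], [[0, 0, 0], [0, 0, 0.9], -1], [[0, 0, 0], [0, 0, 0.4], -1], [[0, 0, 0], [0, 0, 0.1], -1], [[0, 0, 0], [0, 0, 0], -1]])

```text
time: 15.52
eef_pos: [0.6171, -0.2655, -0.0146]
tool_rot: [0.505, 0.863, 0.0, 0.0]
force: [-0.3, -0.3, -1.1]
finger_gap: 0.536
finger_force: 36.8
```

```bash
python3 -c "
from h import *
near('wrist',['pot_square'])
go(.616,-.265,-.02)"
```

```text
pot_square 0.93 z 0.057 [ 616.2 -266.9] [47.1 47.3] 29.6
t 15.62 tcp [ 0.6171 -0.2654 -0.0147] head 29.4 tilt 0.04 gap 0.53 | turn wz 0.0 shift cm [ 0.09 -0.08  0.53]
```

Call:
move_arm(targets=[[[0, 0, 0], [0, 0.0, 0.1], -1], [[0, 0, 0], [0, 0, 0.05], -1], [[0, 0, 0], [0, 0, 0], -1]])

```text
time: 16.0
eef_pos: [0.6171, -0.2654, -0.0153]
tool_rot: [0.505, 0.863, 0.0, 0.0]
force: [-6.9, 3.0, 17.7]
finger_gap: 0.534
finger_force: 39.1
```

Contact. I'll release, lift and go to the oblong pot.

Call:
move_arm(targets=[[[0, 0, 0], [0, 0, 0], 0.15], [[0, 0, 0], [0, 0, 0], 0.3], [[0, 0, 0], [0, 0, 0], 1], [[0, 0, 0], [0, 0, 0], 1], [[0, 0, 0], [0, 0, 0], 1], [[0, 0, 0], [0, 0, -3], 1], [[0, 0, 0], [0, 0, -4], 1], [[0, 0, 0], [0, 0, -3], 1], [[0, 0, 0], [0, 0, 0], 1]])

```text
time: 17.12
eef_pos: [0.6181, -0.2659, 0.0858]
tool_rot: [0.505, 0.863, 0.0, 0.002]
force: [0.3, 0.1, -1.7]
finger_gap: 1.001
finger_force: 0.0
```

```bash
python3 -c "
from h import *
near('wrist',['pot_square','saucer_square'])
near('top',['pot_oblong'])
go(.5265,-.4155,.085,33)"
```

```text
saucer_square 0.56 z 0.014 [ 618.  -265.3] [82.3 82.8] 28.6
t 17.38 tcp [ 0.6163 -0.2651  0.0823] head 29.4 tilt 0.08 gap 1.00 | turn wz -3.6 shift cm [ -7.73 -15.72  -0.27]
```

Call:
move_arm(targets=[[[0, 0, -3.6], [0, 0, 0], 1], [[0, 0, 0], [-1.93, -3.93, 0], 1], [[0, 0, 0], [-1.93, -3.93, 0], 1], [[0, 0, 0], [-1.93, -3.93, 0], 1], [[0, 0, 0], [-1.93, -3.93, 0], 1], [[0, 0, 0], [0, 0, 0], 1], [[0, 0, 0], [0, 0, 0], 1]])

```text
time: 18.25
eef_pos: [0.527, -0.4149, 0.0827]
tool_rot: [0.477, 0.879, 0.0, -0.0]
force: [-0.2, 0.8, 0.7]
finger_gap: 1.001
finger_force: 0.0
```

```bash
python3 -c "
from h import *
near('wrist',['pot_oblong'],'w5')
near('wrist',['pot_square'])
go(.5265,-.4155,-.025,33)"
```

```text
pot_oblong 0.77 z 0.046 [ 528.5 -417.4] [42.1 78.7] 33.0
pot_oblong 0.39 z 0.014 [ 653.8 -141.1] [50.3 28.5] 36.7
pot_square 0.96 z 0.057 [ 616.9 -266.9] [48.1 46.4] 29.2
t 18.45 tcp [ 0.5276 -0.4146  0.0831] head 33.1 tilt 0.02 gap 1.00 | turn wz 0.1 shift cm [-0.02 -0.14 10.81]
```

View pics/w5.png

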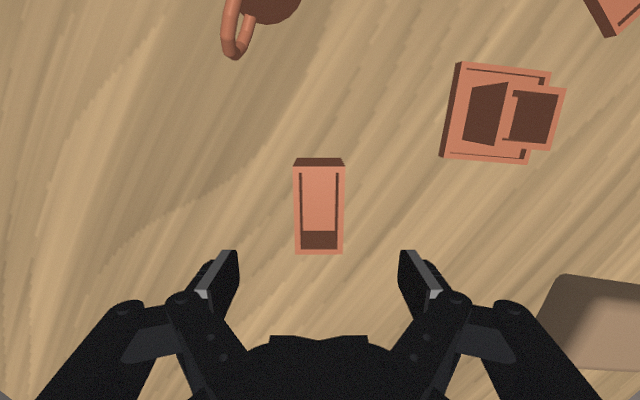

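The oblong pot is at (319,205), well aligned between the fingers. The square pot stands in its saucer at (505,110).

Call:
move_arm(targets=[[[0, 0, 0], [-0.24, -0.08, 2], 1], [[0, 0, 0], [0, 0, 3.5], 1], [[0, 0, 0], [0, 0, 3.2], 1], [[0, 0, 0], [0, 0, 2], 1], [[0, 0, 0], [0, 0, 0], 1], [[0, 0, 0], [0, 0, 0], 0.5], [[0, 0, 0], [0, 0, 0], -1], [[0, 0, 0], [0, 0, 0], -1], [[0, 0, 0], [0, 0, 0], -1], [[0, 0, 0], [0, 0, 0], -1], [[0, 0, 0], [0, 0, 0], -1]], squeeze=40)

```text
time: 19.82
eef_pos: [0.5282, -0.4185, -0.0225]
tool_rot: [0.477, 0.879, -0.0, 0.001]
force: [-0.9, 1.2, 5.9]
finger_gap: 0.486
finger_force: 41.3
```

Call:
move_arm(targets=[[[0, 0, 0], [0, 0, -2], -1], [[0, 0, 0], [0, 0, -4], -1], [[0, 0, 0], [0, 0, -4], -1], [[0, 0, 9], [0, 0, -1], -1], [[0, 0, 9], [0, 0, 0], -1], [[0, 0, 9], [0, 0, 0], -1], [[0, 0, 9], [0, 0, 0], -1], [[0, 0, 9.8], [0, 0, 0], -1], [[0, 0, 0], [0, 0, 0], -1]])

```text
time: 20.95
eef_pos: [0.5279, -0.4179, 0.0875]
tool_rot: [0.781, 0.624, 0.0, 0.0]
force: [-0.6, -0.3, -1.4]
finger_gap: 0.482
finger_force: 40.9
```

```bash
python3 -c "
from h import *
near('top',['saucer_oblong'])
go(.637,-.089,.085,-13)"
```

```text
saucer_oblong 0.91 z 0.014 [637.1 -88.8] [111.9  77.3] 77.0
t 21.05 tcp [ 0.5278 -0.418   0.0871] head -12.6 tilt 0.04 gap 0.48 | turn wz 0.4 shift cm [34.52  3.24  0.21]
```

Call:
move_arm(targets=[[[0, 0, 0.4], [3, 0.3, 0], -1], [[0, 0, 0], [4.5, 0.4, 0], -1], [[0, 0, 0], [4.5, 0.4, 0], -1], [[0, 0, 0], [4.5, 0.4, 0], -1], [[0, 0, 0], [4.5, 0.4, 0], -1], [[0, 0, 0], [4.5, 0.4, 0], -1], [[0, 0, 0], [4.5, 0.4, 1], -1], [[0, 0, 0], [3, 0.3, 1], -1], [[0, 0, 0], [1.5, 0.2, 1], -1], [[0, 0, 0], [0, 0, 1], -1], [[0, 0, 0], [0, 0, 0], -1], [[0, 0, 0], [0, 0, 0], -1]])

```text
time: 22.55
eef_pos: [0.6372, -0.0911, 0.0466]
tool_rot: [0.784, 0.62, -0.0, 0.0]
force: [0.2, -0.6, -1.7]
finger_gap: 0.487
finger_force: 40.9
```

```bash
python3 -c "
from h import *
near('wrist',['pot_oblong','saucer_oblong'],'w6')
go(.637,-.089,-.0175)"
```

```text
pot_oblong 0.55 z 0.115 [637.4 -88.5] [74.9 42.2] 76.4
saucer_oblong 0.87 z 0.013 [645.9 -57.9] [48.8 76.4] 76.8
t 22.70 tcp [ 0.6375 -0.0902  0.0467] head -13.3 tilt 0.03 gap 0.49 | turn wz 0.0 shift cm [ 0.11 -0.08  6.42]
```

View pics/w6.png

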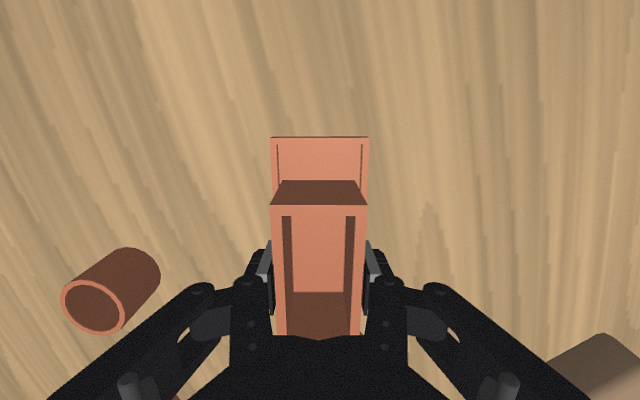

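The pot is aligned lengthwise over its saucer: pot mouth at (320,270), the saucer's far end at (320,140). I'll lower.

Call:
move_arm(targets=[[[0, 0, 0], [0.13, 0.04, 1], -1], [[0, 0, 0], [0, 0, 2.5], -1], [[0, 0, 0], [0, 0, 1.5], -1], [[0, 0, 0], [0, 0, 0.9], -1], [[0, 0, 0], [0, 0, 0.4], -1], [[0, 0, 0], [0, 0, 0.1], -1], [[0, 0, 0], [0, 0, 0.1], -1], [[0, 0, 0], [0, 0, 0], -1]])

```text
time: 23.7
eef_pos: [0.6383, -0.0883, -0.0175]
tool_rot: [0.784, 0.621, 0.0, 0.0]
force: [-5.4, 0.8, 10.3]
finger_gap: 0.485
finger_force: 42.4
```

Contact. I'll release and go to the large pot.

Call:
move_arm(targets=[[[0, 0, 0], [0, 0, 0], 0.05], [[0, 0, 0], [0, 0, 0], 0.2], [[0, 0, 0], [0, 0, 0], 1], [[0, 0, 0], [0, 0, 0], 1], [[0, 0, 0], [0, 0, 0], 1], [[0, 0, 0], [0, 0, -3], 1], [[0, 0, 0], [0, 0, -4], 1], [[0, 0, 0], [0, 0, -3.5], 1], [[0, 0, 0], [0, 0, 0], 1]])

```text
time: 24.82
eef_pos: [0.6396, -0.0885, 0.0889]
tool_rot: [0.784, 0.621, 0.002, 0.001]
force: [0.4, -0.2, -1.1]
finger_gap: 0.995
finger_force: 0.0
```

```bash
python3 -c "
from h import *
near('wrist',['pot_oblong','saucer_oblong'])
go(.449,-.115,.085)"
```

```text
pot_oblong 0.57 z 0.051 [638.3 -88.2] [78.7 42.1] 76.6
saucer_oblong 0.56 z 0.014 [638.9 -89. ] [112.9  76.4] 76.9
t 24.98 tcp [ 0.6377 -0.0881  0.0855] head -13.2 tilt 0.05 gap 1.00 | turn wz 0.0 shift cm [ -6.94 -17.76   0.07]
```

Call:
move_arm(targets=[[[0, 0, 0], [-1.74, -4.44, 0], 1], [[0, 0, 0], [-1.74, -4.44, 0], 1], [[0, 0, 0], [-1.74, -4.44, 0], 1], [[0, 0, 0], [-1.74, -4.44, 0], 1], [[0, 0, 0], [0, 0, 0], 1], [[0, 0, 0], [0, 0, 0], 1]])

```text
time: 25.72
eef_pos: [0.4497, -0.1153, 0.086]
tool_rot: [0.784, 0.621, -0.0, -0.0]
force: [-0.4, 0.6, 0.1]
finger_gap: 0.999
finger_force: 0.0
```

```bash
python3 -c "
from h import *
near('wrist',['pot_large'])
near('top',['pot_large'])
go(.449,-.115,-.018)"
```

```text
pot_large 0.74 z 0.056 [ 449.5 -115.1] [53.1 52.2] 72.0
pot_large 0.37 z 0.051 [637.5 -88.2] [78.7 44.8] 76.2
pot_large 0.54 z 0.013 [606.3 275.2] [88.2 89.3] 43.0
t 25.93 tcp [ 0.4499 -0.1153  0.086 ] head -13.2 tilt 0.02 gap 1.00 | turn wz 0.0 shift cm [ 1.00e-02 -9.00e-02  1.04e+01]
```

Call:
move_arm(targets=[[[0, 0, 0], [0, -0.05, 2], 1], [[0, 0, 0], [0, 0, 3.4], 1], [[0, 0, 0], [0, 0, 3], 1], [[0, 0, 0], [0, 0, 2], 1], [[0, 0, 0], [0, 0, 0], 1], [[0, 0, 0], [0, 0, 0], 0.5], [[0, 0, 0], [0, 0, 0], -1], [[0, 0, 0], [0, 0, 0], -1], [[0, 0, 0], [0, 0, 0], -1], [[0, 0, 0], [0, 0, 0], -1], [[0, 0, 0], [0, 0, 0], -1]], squeeze=40)

```text
time: 27.3
eef_pos: [0.4495, -0.1153, -0.0167]
tool_rot: [0.784, 0.621, 0.001, 0.001]
force: [-0.7, -0.3, 10.1]
finger_gap: 0.614
finger_force: 40.3
```

Call:
move_arm(targets=[[[0, 0, 0], [0, 0, -2], -1], [[0, 0, 0], [0, 0, -4], -1], [[0, 0, 0], [0, 0, -4], -1], [[0, 0, 0], [0, 0, 0], -1], [[0, 0, 0], [0, 0, 0], -1]])

```text
time: 27.92
eef_pos: [0.4489, -0.115, 0.0823]
tool_rot: [0.784, 0.621, 0.0, 0.0]
force: [-0.1, 0.4, -2.0]
finger_gap: 0.611
finger_force: 42.9
```

```bash
python3 -c "
from h import *
go(.607,.2757,.083)"
```

```text
t 27.93 tcp [ 0.4489 -0.115   0.0823] head -13.2 tilt 0.03 gap 0.61 | turn wz 0.0 shift cm [41.65  6.47 -0.05]
```

Call:
move_arm(targets=[[[0, 0, 0], [3, 0.4, 0], -1], [[0, 0, 0], [4.7, 0.7, 0], -1], [[0, 0, 0], [4.7, 0.7, 0], -1], [[0, 0, 0], [4.7, 0.7, 0], -1], [[0, 0, 0], [4.7, 0.7, 0], -1], [[0, 0, 0], [4.7, 0.7, 0], -1], [[0, 0, 0], [4.7, 0.7, 0], -1], [[0, 0, 0], [4.7, 0.7, 0], -1], [[0, 0, 0], [4.0, 0.7, 1], -1], [[0, 0, 0], [1.75, 0.4, 2], -1], [[0, 0, 0], [0, 0, 0], -1], [[0, 0, 0], [0, 0, 0], -1]])

```text
time: 29.42
eef_pos: [0.6062, 0.2741, 0.0521]
tool_rot: [0.784, 0.621, -0.001, 0.0]
force: [-0.1, -0.2, -0.7]
finger_gap: 0.614
finger_force: 42.8
```

```bash
python3 -c "
from h import *
near('wrist',['pot_large','saucer_large'])
go(.607,.2757,-.0117)"
```

```text
pot_large 0.56 z 0.125 [605.7 274.7] [53.3 52.5] 71.4
saucer_large 0.66 z 0.013 [611.8 286.8] [67.8 88.6] 73.4
t 29.57 tcp [0.6067 0.2746 0.053 ] head -13.3 tilt 0.04 gap 0.61 | turn wz 0.0 shift cm [ 0.11 -0.    6.47]
```

Call:
move_arm(targets=[[[0, 0, 0], [0.12, 0.18, 1], -1], [[0, 0, 0], [0, 0, 2.5], -1], [[0, 0, 0], [0, 0, 1.5], -1], [[0, 0, 0], [0, 0, 0.9], -1], [[0, 0, 0], [0, 0, 0.4], -1], [[0, 0, 0], [0, 0, 0.1], -1], [[0, 0, 0], [0, 0, 0.1], -1], [[0, 0, 0], [0, 0, 0], -1]])

```text
time: 30.58
eef_pos: [0.6088, 0.2763, -0.0116]
tool_rot: [0.784, 0.621, 0.0, -0.0]
force: [-3.8, -2.2, 8.9]
finger_gap: 0.611
finger_force: 43.7
```

Call:
move_arm(targets=[[[0, 0, 0], [0, 0, 0], 0.3], [[0, 0, 0], [0, 0, 0], 0.45], [[0, 0, 0], [0, 0, 0], 1], [[0, 0, 0], [0, 0, 0], 1], [[0, 0, 0], [0, 0, 0], 1], [[0, 0, 0], [0, 0, -3], 1], [[0, 0, 0], [0, 0, -4], 1], [[0, 0, 0], [0, 0, -5], 1], [[0, 0, 0], [0, 0, -4], 1], [[0, 0, 0], [0, 0, 0], 1], [[0, 0, 0], [0, 0, 0], 1]])

```text
time: 31.95
eef_pos: [0.6081, 0.2763, 0.1467]
tool_rot: [0.784, 0.621, -0.0, -0.0]
force: [-0.4, -0.1, 0.2]
finger_gap: 1.003
finger_force: 0.0
```

```bash
python3 -c "
from h import *
near('wrist',['pot_large','saucer_large','pot_small','saucer_small'])
near('top',['pot_square','pot_small','saucer_square','saucer_small'],'t9')
t=cv2.imread('pics/t9.png');cv2.imwrite('pics/t9b.png',cv2.resize(t[120:280,120:520],None,fx=2,fy=2))
near('side',['pot_small'],'s9')
"
```

```text
pot_large 0.96 z 0.061 [608.8 276.9] [52.7 52.4] 76.8
saucer_large 0.76 z 0.013 [610.1 278.9] [83.5 90.3] 76.8
saucer_large 0.55 z 0.061 [608.8 276.9] [52.7 52.4] 76.8
pot_small 0.7 z 0.051 [658.4 102.5] [35.2 34.5] 36.0
saucer_small 0.81 z 0.013 [655.  108.7] [54.  53.7] 4.8
pot_square 0.54 z 0.057 [ 616.  -266.5] [46.3 46.6] 29.8
pot_small 0.48 z 0.051 [657.5 101.7] [33.7 33.5] 68.6
saucer_square 0.64 z 0.014 [ 616.5 -265.5] [82.2 84.1] 29.3
saucer_small 0.8 z 0.020 [652.6 105.6] [58.6 48.2] 87.4
pot_small 0.76 z 0.049 [657.2 100.8] [33.2 32.8] 76.0
```

View pics/t9b.png

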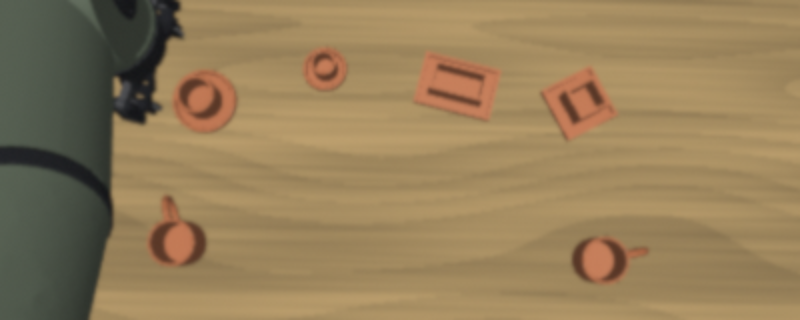

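View pics/s9.png

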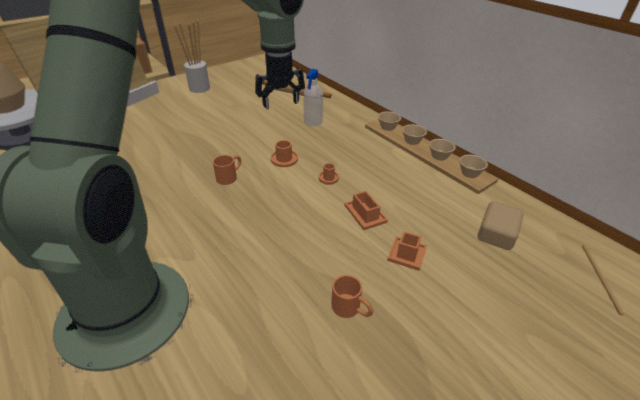

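Both pictures show the four pots upright and centred in their saucers, at top-crop (206,100), (325,69), (457,87) and (579,103). The mugs have not moved, so I'm handing in.

```bash
python3 -c "
from h import *
print(job.close_job())"
```

```text
the job is handed in; nothing more can be done
None
```

All four pots stand centred in their own saucers with the gripper clear and both mugs unmoved; I handed the job in at about 32 s, and the hand-in returned no verdict.

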